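Open the charging-port guard and take off the port cap

TASK

Get the charging station ready: raise the hinged clear guard part-way by its yellow lip and let go, so that it stands there in its stiff hinge, then take it from its underside and push it over its balance point until it rests by itself on its rear stop. Then unscrew the blue port cap (anticlockwise, several bites), lift it clear and set it down gently, right way up, on the green-edged mat, and let go. Leave the guard open and the loose parts on the bench where they are.

Things in the scene. Friction and masses are not known exactly. Their poses are not given: they have to be found in the camera images.
- station: Charging station, fixed to the bench, position and yaw vary: grey deck 200 x 170 x 20 mm with 74 mm tall aluminium front wall (at its x -77 to -83), 58 mm tall side cheeks (at its y +-72). Origin: centre of its underside, directly below the threaded port; its x points from the front wall to the hinge, z up. The brass port boss (48 mm across) ends at z 30 mm, the threaded brass post (26 mm across) on it at z 50 mm.
- guard (a joint): Angle of the hinged guard, rad: 0 shut (level, over the cap), grows as its front edge swings up and back, 2.27 at the rear stop. The guard is a clear plate 4 mm thick, 160 mm front to back, 150 mm wide, about 0.4 kg, moment to lift about 0.35 N m. Its stiff hinge holds it wherever it is left between about 0.75 and 1.85 rad (45 to 105 degrees); below about 0.5 rad it always drops shut, beyond about 2.05 rad it always falls back onto the stop by itself.
- guard_hinge (a point): Point on the hinge axis, in the middle of the guard's width: 85 mm along the station's x and 55 mm above the bench. The axis is the station's y. With the guard shut its plate lies 23 to 27 mm above this axis and reaches 165 mm towards the front (station -x).
- guard_lip (a point): Middle of the top edge of the guard's yellow lip, moves with the guard. The lip is a flat strip along the front edge, standing up square from the plate: 5 mm thick (front to back), 120 mm wide, its top 30 mm above the plate's upper face. With the guard shut this point is 162.5 mm in front of the hinge axis, 57 mm above it (112 mm above the bench). The front wall leaves no room under the shut front edge, so it must first be lifted by the lip.
- cap: Blue ribbed screw cap with a white line on top, 43 mm across, 28 mm tall, 80 g. Origin: centre of its underside (the open rim); z is its axis. Screwed down, its rim is 30 mm above the bench (top at 58 mm). Coarse right-hand thread, 15 mm rise a turn: it needs about 2.4 rad (140 degrees) anticlockwise seen from above, rising 6 mm, and can then be lifted straight off; before that the thread holds it and must not be forced. It turns easily and stays where it is let go.
- mat: Parts mat, 150 x 150 mm, black with green edge, fixed, its top 6 mm above the bench. Origin: centre of its underside. It lies left or right of the station.
- bin: Grey two-compartment parts bin, 150 x 150 x 50 mm, fixed, on the other side of the station from the mat; not to be used.
- gauge: Bystander: chrome pressure gauge 62 mm across, 26 mm tall, lying face up; origin under its centre. Leave alone.
- stem: Bystander: brass valve stem standing, 22 mm across, 60 mm tall; origin under its foot. Leave alone.
- pin_ring: Bystander: red plastic safety pin ring, 42 mm across, 6 mm thick; origin under its centre. Leave alone.
- tube_cap: Bystander: white nylon dip tube cap, 32 mm across, 24 mm tall; origin under its centre. Leave alone.
- cartridge: Bystander: red gas cartridge standing, 38 mm across, 108 mm tall; origin under its foot. Leave alone.
- nozzle: Bystander: orange nozzle standing, 40 mm across, 75 mm tall; origin under its foot. Leave alone.
There are look-alikes about, which are no part of the job. What is shaped like the mat but red or turquoise is not meant.

How it is judged (in metres and radians):
On the way, in this order (a step that is already met when the one before it is completed fails the run):
1. the guard stands part-way up in its hinge with the gripper off it (value of joint guard between 0.45 and 1.95 rad and contact force between the fingers and station below 0.1 N), for 0.3 s.
2. the guard rests by itself on its rear stop with the gripper off it, the cap still on its port (value of joint guard above 2.15 rad and contact force between the fingers and station below 0.1 N and z of cap in the frame of station below 0.036 m), for 0.3 s.
3. the cap is unscrewed and lifted clear of the port (z of cap in the frame of station above 0.06 m and contact force between cap and station below 0.1 N and value of joint guard above 2.15 rad), for 0.1 s.
At the end, for the whole second after the job is handed in: The guard rests open on its rear stop (over 2.15 rad); the cap stands right way up (within 0.15 rad) at rest on the mat, its centre within 65 mm of the mat's centre along both of the mat's sides; nothing is held (value of joint guard above 2.15 rad and x of cap in the frame of mat between -0.065 and 0.065 m and y of cap in the frame of mat between -0.065 and 0.065 m and z of cap in the frame of mat between 0.002 and 0.012 m and angle between cap's own z axis and vertical below 0.15 rad and linear speed of cap below 0.02 m/s); the robot touches nothing.
It fails at once if a loose bystander is shifted by more than 20 mm (distance of any of gauge, stem, pin_ring, tube_cap, cartridge, nozzle from where it was at the start of the episode above 0.02 m).
It fails at once if the cap is dropped from more than about 15 mm (linear speed of cap above 0.55 m/s and contact force between the fingers and cap below 0.05 N).
It fails at once if the thread is forced (over 60 N between cap and port) (contact force between cap and station above 60 N).
It also fails if it takes over 69 s, if anything falls off the work surface, if the arm or the gripper's body presses on something with over 40 N, if the wrist force passes 120 N, or if a joint passes its speed limit or range.

ROBOT

A 7-joint arm with a two-finger parallel gripper is mounted at the origin on the work surface. World frame = base frame: x ahead of the robot, y to its left, z up, the work surface at z = 0. Lengths are in mm, angles in rad, forces in N, time in s.
With the tool pointing down it reaches from about 400 to 875 mm from the base axis. Payload 4.4 kg.
Tool frame: the origin (TCP) lies at the very end of the fingers, on their centre line; the grasp point (between the pads) lies 19 mm behind it; z points along the fingers, y is the line along which they close (so a half turn about z gives the same grasp; the last joint's range is limited). The gripper opens to 85 mm and grips with 20 to 120 N. Pads are 22 mm wide; open, the fingers measure 114 mm over their backs; the gripper's body (76 mm by 85 mm) begins 54 mm behind the grasp point. The pads swing forward as they close: fully open they stand 13 mm farther back than shut.
Start: joints at [-1.392, 0.628, 0.038, 1.517, -0.027, 0.996, -0.02], TCP at [157.51, 630.641, 231.313] pointing down, gripper open.
Joint ranges: [-3.06, 3.06], [-0.37, 2.12], [-1.25, 1.32], [0.18, 2.47], [-1.1, 4.24], [0.23, 1.98], [-2.94, 2.94]. Speed limits (rad/s): [2.57, 2.57, 3.14, 3.14, 3.14, 3.14, 3.14].

INTERFACE

Orientations are given as [roll, pitch, yaw] about the fixed x, y, z axes, in that order (R = Rz(yaw) Ry(pitch) Rx(roll)).
In Python, from cell import monitor, viewer, workorder gives the robot as it stands.
- The arm moves only by the tool arm_command, never from a script. Its argument "series" is one flat list of numbers, 5 for each row, row after row: the opening in per cent of the stroke, from 0 (shut) to 100 (fully open), then the shift along the tool's x, y, z in cm, then the turn about the tool's z in degrees. In form: [claw, x, y, z, roll, claw, x, y, z, roll, ...]. A call has exactly 5 rows; each row is the pose to reach, as a shift and turn from the pose commanded when the call began, along the tool's axes at that moment; what a row does not reach only later rows make up. A row lasts 1/12 s, in which the tool goes at most 41.7 mm and 7.16 degrees, less where a joint would pass 70% of its speed; a pose out of reach is approached as far as the arm can. A call with a gripper value outside its range is refused whole. The fingers move at their own pace and stop on an object; the grip force is fixed at half the most. Time passes only in rows, so rows that repeat a pose let the fingers close, or fill a call up. It gives the time, the measured TCP pose, the force, the opening and the grip force at its end, in the units of the state.
- monitor.read_state(): the state, without advancing time (a new reading comes with each control period).
- viewer.get_image(name): name is "side" or "top" or "wrist"; returns (picture, depth): 400x640x3 uint8, red, green, blue; 400x640 float32, mm along the optical axis (not along the pixel's ray), 0 where there is no reading.
- viewer.camera_model(name): a dict with "mtx" (3x3 intrinsics, pixels), "R" (3x3) and "t" (3): a world point X has camera coordinates R X + t. Camera axes: x right, y down, z forward; pixel columns grow to the right and rows downward; lengths in mm; the calibration is good to about 2 mm. The wrist camera is an equidistant fisheye: a pixel r from the principal point sees the ray r / f radians off the axis. A picture is of the moment at which its call begins: read the wrist's pose just before it. camera_model takes no time and is no camera call; for the wrist camera it gives the pose at the moment of the call.
- workorder.finish_job(): hands the job in; it is judged then, once.
The state is a dict: "clock": time; "qpos": joint angles; "qd": joint speeds; "tau": joint torques, N m; "eef_pos": TCP position; "tool_rot": TCP orientation; "force": force on the tool from outside, world axes, zero at the start; "torque": the same for the moment, N m; "width": finger opening in mm; "gripper_force": force on a finger pad.
Only numpy, scipy, OpenCV 4.12 (cv2) and the standard library are available. Lean on these libraries where they do the work, as an engineer would, in place of code of your own. Each camera call takes 0.05 s, during which the arm holds its last target. There are 200 camera calls.

## Working session

There is one attempt and no reset: what is moved stays moved. The work goes in short steps, Python scripts to look and compute and a tool call to move; the robot and the scene stay as the last step left them, time stands still between calls to the robot, and variables do not carry over. Pictures are saved under pics/ and viewed, at most 13 in all, crops included, and the job is handed in when it is done.

Besides the shell and the picture viewer there is one more tool, called after ">>>" in YAML: its name, and indented under it one key for each argument. arm_command: Moves the arm, as the interface text tells. Its arguments: {"type":"object","properties":{"series":{"type":"array","items":{"type":"number"}}},"required":["series"]}

```bash
ls; mkdir -p pics; python3 - <<'E'
from cell import monitor, viewer
import cv2, numpy as np
s=monitor.read_state(); print(s)
for n in("top","side"):
    im,d=viewer.get_image(n); cv2.imwrite(f"pics/{n}0.png",im[:,:,::-1]); np.save(f"pics/{n}0.npy",d); np.save(f"pics/{n}0im.npy",im)
    m=viewer.camera_model(n);print(n,m)
E
```

```text
pics
{'clock': 0.0, 'qpos': array([-1.39179137,  0.6293388 ,  0.03843639,  1.51835161, -0.02701564,
        0.99630732, -0.02000123]), 'qd': array([-2.54244821e-04, -2.42198366e-04, -7.60456461e-05,  1.44350920e-03,
        1.28262286e-03, -1.33631083e-03, -7.07628221e-04]), 'tau': array([-1.20550005e-03, -5.63406873e+01,  1.22629579e+00, -1.93439054e+01,
        1.11496914e-02,  1.06156166e-02,  1.52511443e-06]), 'eef_pos': array([157.35256181, 630.02868407, 230.3989781 ]), 'tool_rot': array([-3.13970524e+00,  7.90723112e-06,  2.89678283e+00]), 'force': array([-0.31407223,  0.61917866,  0.03778712]), 'torque': array([-0.01565553, -0.02691931, -0.01251329]), 'gripper_force': 0.0, 'width': 85.37385863782293}
top {'mtx': array([[367.2775742 ,   0.        , 324.54562591],
       [  0.        , 367.2775742 , 203.12210125],
       [  0.        ,   0.        ,   1.        ]]), 'R': array([[ 0.02590449, -0.99965288, -0.0048038 ],
       [-0.99119206, -0.02506034, -0.13003955],
       [ 0.12987403,  0.0081301 , -0.99149717]]), 't': array([  83.72336752,  534.58776639, 1415.19603946])}
side {'mtx': array([[437.39780263,   0.        , 313.72242917],
       [  0.        , 437.39780263, 195.9241941 ],
       [  0.        ,   0.        ,   1.        ]]), 'R': array([[ 0.94034464, -0.33974261, -0.0180807 ],
       [-0.2461212 , -0.64260269, -0.72559364],
       [ 0.23489637,  0.68675814, -0.68788586]]), 't': array([-471.19266889,  246.19138698, 1236.4108793 ])}
```

View pics/top0.png

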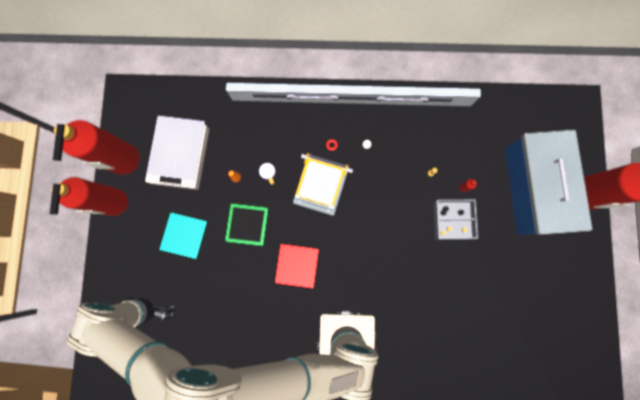

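View pics/side0.png

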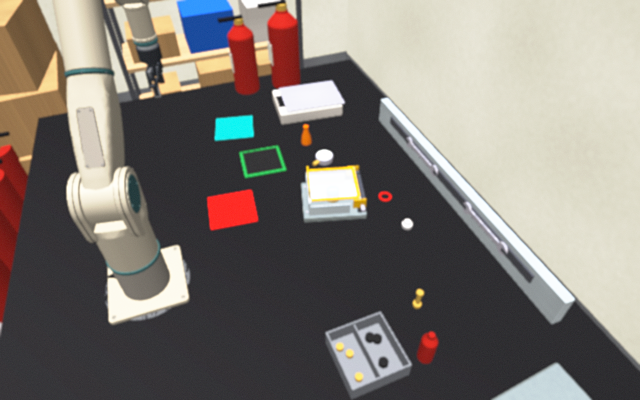

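The top picture shows the station at (322,183) and the green-edged mat at (246,224). The look-alikes are the red mat (297,266) and the turquoise mat (183,235). The bin is at (457,220), the gauge at (267,171), the nozzle at (234,176), the pin ring at (332,145) and the tube cap at (367,144). The brass stem (433,172) and cartridge (470,184) are far away. For the lip, the candidates are the yellow edges of the station: front (318,205), rear (325,157), and a side-view block (360,205).

```bash
cat > h.py <<'E'
import numpy as np, cv2
from cell import monitor, viewer
def w(n,uv,d,m=None):
    m=m or viewer.camera_model(n); K=m["mtx"]
    uv=np.atleast_2d(uv).astype(float); d=np.atleast_1d(d)
    p=np.c_[(uv[:,0]-K[0,2])/K[0,0]*d,(uv[:,1]-K[1,2])/K[1,1]*d,d]
    return (p-m["t"])@m["R"]
def plane(n,uv,z):
    m=viewer.camera_model(n); a=w(n,uv,1.,m); c=-m["t"]@m["R"]
    r=a-c; return c+r*((z-c[2])/r[:,2:3])
def proj(n,X):
    m=viewer.camera_model(n); c=np.atleast_2d(X)@m["R"].T+m["t"]; q=c@m["mtx"].T
    return q[:,:2]/q[:,2:]
E
python3 - <<'E'
from h import *
t=np.load("pics/top0im.npy");s=np.load("pics/side0im.npy")
a=cv2.resize(t[140:230,275:375],(800,720),interpolation=cv2.INTER_CUBIC)[:,:,::-1]
a=cv2.resize(a,(500,450)); b=cv2.resize(s[150:230,290:380],(506,450),interpolation=cv2.INTER_CUBIC)[:,:,::-1]
cv2.imwrite("pics/crop.png",np.vstack([np.hstack([a[:, :400],b[:,:400]])]))
d=np.load("pics/top0.npy")
v,u=np.mgrid[140:225:3,285:365:3]; P=w("top",np.c_[u.ravel(),v.ravel()],d[v.ravel(),u.ravel()])
print(P[:,2].round().astype(int).reshape(u.shape))
# mat green
hsv=cv2.cvtColor(t,cv2.COLOR_RGB2HSV)
m=((hsv[...,0]>40)&(hsv[...,0]<80)&(hsv[...,1]>120)&(hsv[...,2]>80)).astype(np.uint8)
n,l,st,c=cv2.connectedComponentsWithStats(m); i=1+st[1:,4].argmax(); ys,xs=np.where(l==i)
Pm=plane("top",np.c_[xs,ys],6.); r=cv2.minAreaRect(Pm[:,:2].astype(np.float32)); print("mat",r)
for nm,uv,z in [("gauge",(267,171),26),("nozzle",(234,176),40),("ring",(332,145),6),("tube",(367,144),24)]: print(nm,plane("top",uv,z).round())
E
```

```text
[[  -2   -6   -3   -1   -5   -4    3    4   -8    1   -6    3    1    4
     1   -8   -1  -11    1   -1   -1   -1   -1   -6    4    2    0]
 [  -1   -2   -4    0    1   -1   -1    3   -6   -5   -3    0   -6   -4
     6    2   -5    0   -5    4   -5   -3   -3   -4    0   -2   13]
 [  -3   -7    0   -4    3    4    0    2    0   -2   -2   -5   -2    4
     7   -1   -7   -2    0   -9   -2    2    0   -1   -2   -3    7]
 [  -2   -2   -7   -2 1473    4   -5   -5   -5   -9   -1    3   -7   -3
    -3   -6    3   -3   -3   -1    0   -2    4   -3   -3   -3   -7]
 [   0    0   -5 1473   -2   -2   -5   -1    3   -2   -3   -5   -6   -2
    -5   -4   -3   -4    2   -1    0   -2   -5   -5   -5   -6   -4]
 [   3   -1   -2   -2   -8    2   58   -5   68   -1   -4    2    1   -2
     0   -8   -5    2    1   -3   -2   -2   -1   -7    5   -2   -6]
 [  -1   -2    0   -3   -4   -3   -2   82   78   58   55   62   -2   -6
    -3  -12    7    3   -3   -2    0    5   -1    3    2    2   -8]
 [  -4    1    3    2   -6 1473    1   90   80   81   81   78   57 1473
    62   54    0    3   -9   -2    4  -10   -2  
[... 2876 characters left out ...]
   -5   -4   -3
    -5    6   -2    2   -4   -1   -2   -3   -4    0   -5   -3   -2]]Traceback (most recent call last):
  File "<stdin>", line 13, in <module>
  File "h.py", line 9, in plane
    m=viewer.camera_model(n); a=w(n,uv,1.,m); c=-m["t"]@m["R"]
                                ~^^^^^^^^^^^
  File "h.py", line 6, in w
    p=np.c_[(uv[:,0]-K[0,2])/K[0,0]*d,(uv[:,1]-K[1,2])/K[1,1]*d,d]
      ~~~~~^^^^^^^^^^^^^^^^^^^^^^^^^^^^^^^^^^^^^^^^^^^^^^^^^^^^^^^
    res = self.concatenate(tuple(objs), axis=axis)
ValueError: all the input array dimensions except for the concatenation axis must match exactly, but along dimension 0, the array at index 0 has size 595 and the array at index 2 has size 1
```

View pics/crop.png

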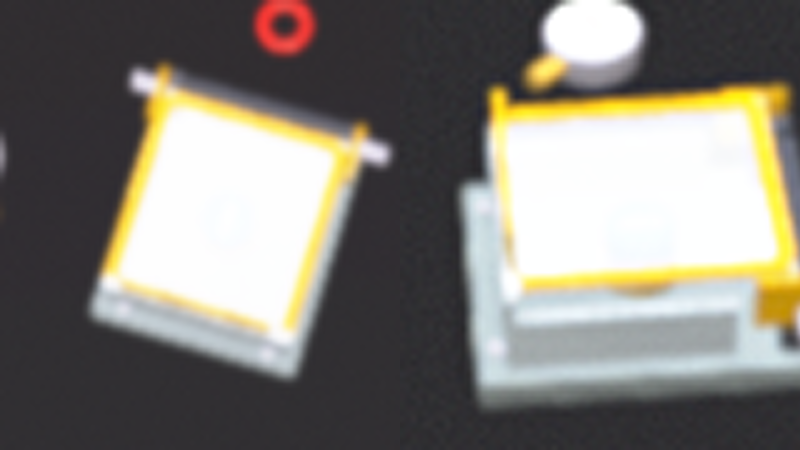

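The crop shows the hinge axle along the far edge, from (303,156) to (351,171). The yellow lip is on the front edge towards the robot, at about (298,196) to (330,207), with depth heights of 110–113 mm, which matches 112. The front wall is under it.

```bash
sed -i 's/d=np.atleast_1d(d)/d=np.broadcast_to(d,len(uv)).astype(float)/' h.py
python3 - <<'E'
from h import *
t=np.load("pics/top0im.npy");d=np.load("pics/top0.npy")
v,u=np.mgrid[145:225,285:365]; P=w("top",np.c_[u.ravel(),v.ravel()],d[v.ravel(),u.ravel()])
pl=P[(P[:,2]>70)&(P[:,2]<92)]; 
r=cv2.minAreaRect(pl[:,:2].astype(np.float32)); print("plate rect",r,pl.mean(0), pl[:,2].mean())
lip=P[(P[:,2]>104)&(P[:,2]<125)]; print("lip",lip.mean(0),len(lip),cv2.fitLine(lip[:,:2].astype(np.float32),cv2.DIST_L2,0,.01,.01).ravel(),np.ptp(lip,0))
print("axle",plane("top",[(303.5,157),(350.5,170.5)],55+6))
hsv=cv2.cvtColor(t,cv2.COLOR_RGB2HSV)
m=((hsv[...,0]>40)&(hsv[...,0]<80)&(hsv[...,1]>120)&(hsv[...,2]>80)).astype(np.uint8)
n,l,st,c=cv2.connectedComponentsWithStats(m); i=1+st[1:,4].argmax(); ys,xs=np.where(l==i)
Pm=plane("top",np.c_[xs,ys],6.); print("mat",cv2.minAreaRect(Pm[:,:2].astype(np.float32)))
for nm,uv,z in [("gauge",(267,171),26),("nozzle",(234,176),40),("ring",(332,145),6),("tube",(367,144),24)]: print(nm,plane("top",uv,z).round())
E
```

```text
plate rect ((610.982666015625, 115.95317840576172), (164.24151611328125, 176.57920837402344), 73.97470092773438) [607.91021887 116.35270841  80.82892203] 80.82892203095795
lip [531.17827463 137.66493377 110.12542147] 50 [2.6738113e-01 9.6359086e-01 5.3117828e+02 1.3766493e+02] [ 31.94628756 113.52039015  11.03839032]
axle [[710.17110136 184.88980976  61.        ]
 [660.44942263  -1.25575436  61.        ]]
mat ((443.77569580078125, 408.38232421875), (156.73062133789062, 158.55984497070312), 84.83739471435547)
gauge [[658. 332.  26.]]
nozzle [[631. 460.  40.]]
ring [[778.  73.   6.]]
tube [[780. -69.  24.]]
```

>>> arm_command:
  series: [100,-3.2,-2.6,0,7,100,-6.4,-5.2,0,14,100,-9.6,-7.8,0,21,100,-12.8,-10.4,0,28,100,-16,-13,0,35]

```text
clock: 0.52
eef_pos: [281.9, 463.8, 231.0]
tool_rot: [-3.141, 0.0, 2.28]
force: [1.5, -0.3, -0.5]
width: 85.5
gripper_force: 0.0
```

```bash
cat >> h.py <<'E'
from scipy.spatial.transform import Rotation as Ro
SO=np.array([606.,116.]); SY=-0.27
def st(x,y=0.):  # station xy -> world xy
    c,s=np.cos(SY),np.sin(SY); return SO+np.array([c*x-s*y,s*x+c*y])
def tool():
    s=monitor.read_state(); return s,s["eef_pos"],Ro.from_euler("xyz",s["tool_rot"]).as_matrix()
def go(X,yang=None):
    """shift (cm) in tool axes to world X (mm), roll (deg) so tool y points at world angle yang"""
    s,p,R=tool(); d=R.T@(np.asarray(X,float)-p)/10
    a=np.arctan2(R[1,1],R[0,1]); r=None if yang is None else -np.degrees((yang-a+np.pi)%(2*np.pi)-np.pi)
    print("t",round(s["clock"],2),"p",p.round(1),"j",s["qpos"].round(2),"F",s["force"].round(1),"w",round(s["width"],1),"gf",round(s["gripper_force"],1)); print(" go",X,"shift cm",d.round(2),"roll",r and round(r,1))
E
python3 -c "
from h import *
go([*st(-77.5),232],SY)"
```

```text
t 0.52 p [281.9 463.8 231. ] j [-1.22  0.48  0.21  1.82 -0.13  0.85 -0.24] F [ 1.5 -0.3 -0.5] w 85.5 gf 0.0
 go [np.float64(531.3077555316435), np.float64(136.6716863433844), 232] shift cm [-41.06  -2.38  -0.08] roll 56.1
```

>>> arm_command:
  series: [100,-4.1,-0.2,0,7,100,-8.2,-0.4,0,14,100,-12.3,-0.6,0,21,100,-16.4,-0.8,0,28,100,-20.5,-1.2,0,35]

```text
clock: 0.93
eef_pos: [407.5, 301.5, 231.3]
tool_rot: [3.141, -0.0, 1.669]
force: [1.1, 0.1, 0.2]
width: 85.5
gripper_force: 0.0
```

```bash
python3 -c "
from h import *
go([*st(-77.5),232],SY)"
```

```text
t 0.93 p [407.5 301.5 231.3] j [-0.97  0.45  0.39  1.92 -0.23  0.82 -0.35] F [1.1 0.1 0.2] w 85.5 gf 0.0
 go [np.float64(531.3077555316435), np.float64(136.6716863433844), 232] shift cm [-17.62  10.7   -0.08] roll 21.1
```

>>> arm_command:
  series: [100,-3.5,2.1,0,5,100,-7,4.3,0,10,100,-10.6,6.4,0,15,100,-14.1,8.6,0,20,100,-17.6,10.7,0,21]

```text
clock: 1.35
eef_pos: [532.0, 137.5, 231.0]
tool_rot: [-3.141, 0.0, 1.305]
force: [1.1, 0.2, 0.5]
width: 85.6
gripper_force: 0.0
```

```bash
python3 - <<'E'
from h import *
go([*st(-77.5),232],SY)
m=viewer.camera_model("wrist"); im,d=viewer.get_image("wrist"); print(m)
np.savez("pics/w1.npz",im=im,d=d,mtx=m["mtx"],R=m["R"],t=m["t"]); cv2.imwrite("pics/w1.png",im[:,:,::-1])
E
```

```text
t 1.35 p [532.  137.5 231. ] j [-0.63  0.53  0.49  1.81 -0.31  0.88 -0.26] F [1.1 0.2 0.5] w 85.6 gf 0.0
 go [np.float64(531.3077555316435), np.float64(136.6716863433844), 232] shift cm [-0.1  -0.05 -0.1 ] roll 0.2
{'mtx': array([[309.70691629,   0.        , 316.51521751],
       [  0.        , 309.70691629, 198.98621871],
       [  0.        ,   0.        ,   1.        ]]), 'R': array([[ 9.65065123e-01, -2.62009998e-01,  2.63864309e-04],
       [-2.53166742e-01, -9.32232250e-01,  2.58552960e-01],
       [-6.74974777e-02, -2.49587246e-01, -9.65997048e-01]]), 't': array([-476.7553667 ,  229.34392808,  448.0181101 ])}
```

View pics/w1.png

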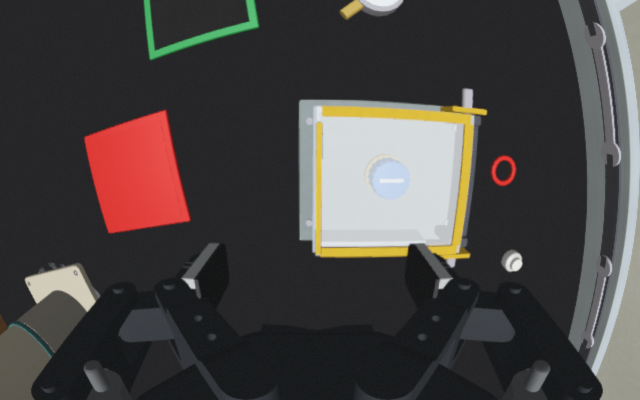

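The wrist view shows the lip as a yellow strip at column ~319, rows 108–255, and the blue cap under the clear plate at (390,180) with its white line level. The gripper fingers lie on both sides of the strip. I'll refine the station pose with these.

```bash
cat >> h.py <<'E'
def wray(m,uv,z):
    K=m["mtx"]; uv=np.atleast_2d(uv).astype(float); x=(uv-[K[0,2],K[1,2]])/K[0,0]
    th=np.linalg.norm(x,axis=1,keepdims=True); r=np.c_[np.sin(th)*x/np.maximum(th,1e-9),np.cos(th)]@m["R"]
    c=-m["t"]@m["R"]; return c+r*((z-c[2])/r[:,2:3])
E
python3 - <<'E'
from h import *
f=np.load("pics/w1.npz"); m={k:f[k] for k in("mtx","R","t")}; im=f["im"]; d=f["d"]
hsv=cv2.cvtColor(im,cv2.COLOR_RGB2HSV)
y=(hsv[...,0]>15)&(hsv[...,0]<32)&(hsv[...,1]>140)&(hsv[...,2]>100)
for r in range(120,245,12):
    c=np.where(y[r,305:335])[0]+305
    if len(c): print(r,c.min(),c.max(),wray(m,[(c.min(),r),(c.max()+1,r)],112.)[:,:2].round(1).ravel(), d[r,c].round())
b=(hsv[...,0]>95)&(hsv[...,0]<125)&(hsv[...,1]>40)&(hsv[...,2]>120)
b[:,:350]=0;b[:,430:]=0;b[:140]=0;b[220:]=0
n,l,s,c=cv2.connectedComponentsWithStats(b.astype(np.uint8)); print(s,c.round(1))
ys,xs=np.where(l==1+s[1:,4].argmax()); P=wray(m,np.c_[xs,ys],58.);print("cap?",cv2.minEnclosingCircle(P[:,:2].astype(np.float32)),P.mean(0), cv2.minAreaRect(P[:,:2].astype(np.float32)))
print("line ctr",wray(m,[(391.5,180.5)],58.), "deck front corners",wray(m,[(300,100),(300,240)],20.),"expect",st(-100,85),st(-100,-85))
E
```

```text
132 317 320 [545.8 189.2 549.  188.3] [256. 255. 257. 256.]
144 317 320 [543.1 179.3 546.3 178.4] [259. 258. 258. 257.]
156 317 320 [540.4 169.4 543.7 168.6] [262. 260. 260. 261.]
168 317 320 [537.7 159.5 541.  158.6] [263. 265. 265. 263.]
180 317 320 [535.  149.3 538.3 148.4] [267. 266. 267. 266.]
192 316 320 [531.3 139.3 535.5 138.2] [270. 271. 270. 270. 270.]
204 316 320 [528.5 128.8 532.7 127.7] [272. 272. 272. 272. 273.]
216 317 319 [526.4 117.9 529.  117.2] [275. 275. 275.]
228 316 319 [522.6 107.2 526.1 106.2] [278. 279. 278. 278.]
240 316 319 [519.5  95.9 523.   94.9] [282. 281. 281. 281.]
[[     0      0    640    400 255337]
 [   374    163     35     35    662]
 [   382    177      1      1      1]] [[319.3 199.5]
 [392.  180.8]
 [382.  177. ]]
cap? ((608.09765625, 118.35131072998047), 19.115947723388672) [608.89532991 117.37528012  58.        ] ((608.1995239257812, 118.33535766601562), (36.89372634887695, 37.38798141479492), 74.86726379394531)
line ctr [[608.38065291 117.90645028  58.        ]] deck front corners [[535.97201587 225.49884992  20.        ]
 [490.29744739  64.11917972  20.        ]] expect [532.29508248 224.59366986] [486.95073824  60.75261748]
```

>>> arm_command:
  series: [100,0.1,0,3.3,0,100,0.2,0.1,6.6,0,100,0.2,0.1,9.9,0.2,100,0.2,0.1,12,0.3,100,0.2,0.1,13.2,0.3]

```text
clock: 1.82
eef_pos: [530.5, 140.7, 96.2]
tool_rot: [-3.137, 0.003, 1.303]
force: [-0.6, -0.6, -0.0]
width: 85.6
gripper_force: 0.0
```

>>> arm_command:
  series: [50,0,0,0,0,20,0,0,0,0,0,0,0,0,0,0,0,0,0,0,0,0,0,0,0]

```text
clock: 2.23
eef_pos: [533.5, 141.1, 100.4]
tool_rot: [3.14, -0.001, 1.304]
force: [-0.6, 0.7, -0.0]
width: 25.7
gripper_force: 0.0
```

```bash
sed -i 's/SO=.*/SO=np.array([608.2,118.]); SY=-0.273/' h.py; python3 -c "
from h import *
go([*st(-77.5),99],SY)"
```

```text
t 2.23 p [533.5 141.1 100.4] j [-0.55  0.7   0.37  1.92 -0.44  0.6  -0.16] F [-0.6  0.7 -0. ] w 25.7 gf 0.0
 go [np.float64(533.5701066124991), np.float64(138.89566971815574), 99] shift cm [-0.22  0.06  0.14] roll 0.3
```

>>> arm_command:
  series: [0,0,0,0.2,0,0,0,0,0.2,0,0,0,0,0.2,0,0,0,0,0.2,0,0,0,0,0.2,0]

```text
clock: 2.65
eef_pos: [534.5, 140.8, 98.0]
tool_rot: [3.138, -0.001, 1.303]
force: [4.8, 0.2, 3.2]
width: 3.4
gripper_force: 62.2
```

>>> arm_command:
  series: [0,0,0.2,-0.8,0,0,0,0.6,-1.6,0,0,0,1.3,-3.1,0,0,0,2.2,-4.6,0,0,0,3.2,-5.9,0]

```text
clock: 3.07
eef_pos: [562.4, 132.9, 154.6]
tool_rot: [-3.138, 0.002, 1.304]
force: [8.3, 1.3, -22.1]
width: 3.2
gripper_force: 120.2
```

>>> arm_command:
  series: [0,0,0.6,-0.7,0,0,0,1.2,-1.4,0,0,0,1.8,-2,0,0,0,2.4,-2.6,0,0,0,2.4,-2.6,0]

```text
clock: 3.48
eef_pos: [583.4, 126.5, 181.7]
tool_rot: [-3.133, 0.002, 1.304]
force: [-5.4, 1.4, -1.1]
width: 3.3
gripper_force: 85.2
```

```bash
python3 - <<'E'
from h import *
go([*st(7.7),206],SY)
im,d=viewer.get_image("side"); cv2.imwrite("pics/s1.png",cv2.resize(im[100:240,260:420],(800,600) if 0 else (686,600),interpolation=cv2.INTER_CUBIC)[:,:,::-1])
E
```

```text
t 3.48 p [583.4 126.5 181.7] j [-0.53  0.65  0.45  1.72 -0.36  0.86 -0.19] F [-5.4  1.4 -1.1] w 3.3 gf 85.2
 go [np.float64(615.6148410204356), np.float64(115.92391410542194), 206] shift cm [-0.17  3.36 -2.46] roll 0.3
```

View pics/s1.png

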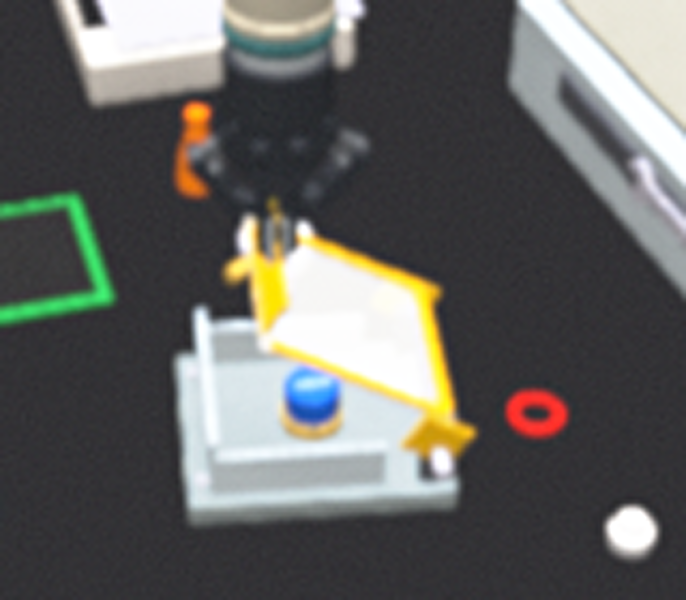

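The side crop shows the guard half up, with its lip held in the fingers at (275,235). The cap is below at (312,395), still on its boss. I'll carry on along the arc.

>>> arm_command:
  series: [0,0,0.7,-0.5,0,0,0,1.4,-1,0,0,0,2.2,-1.4,0,0,0,2.9,-1.8,0,0,0,3.6,-2.2,0]

```text
clock: 3.95
eef_pos: [615.4, 117.6, 204.9]
tool_rot: [-3.128, 0.001, 1.304]
force: [-11.8, 1.7, 10.5]
width: 2.9
gripper_force: 102.9
```

>>> arm_command:
  series: [0,0,0.7,-0.3,0,0,0,1.4,-0.6,0,0,0,1.6,-0.7,0,0,0,1.6,-0.7,0,0,0,1.6,-0.7,0]

```text
clock: 4.37
eef_pos: [634.5, 112.2, 214.3]
tool_rot: [-3.137, -0.0, 1.303]
force: [-11.3, 0.3, 17.8]
width: 3.4
gripper_force: 98.7
```

```bash
python3 - <<'E'
from h import *
go([*st(30),215],SY)
im,d=viewer.get_image("side"); cv2.imwrite("pics/s2.png",cv2.resize(im[100:240,260:420],(686,600),interpolation=cv2.INTER_CUBIC)[:,:,::-1])
E
```

```text
t 4.37 p [634.5 112.2 214.3] j [-0.48  0.68  0.46  1.56 -0.34  0.99 -0.19] F [-11.3   0.3  17.8] w 3.4 gf 98.7
 go [np.float64(637.0889909887101), np.float64(109.91135365748809), 215] shift cm [-0.15  0.31 -0.07] roll 0.3
```

View pics/s2.png

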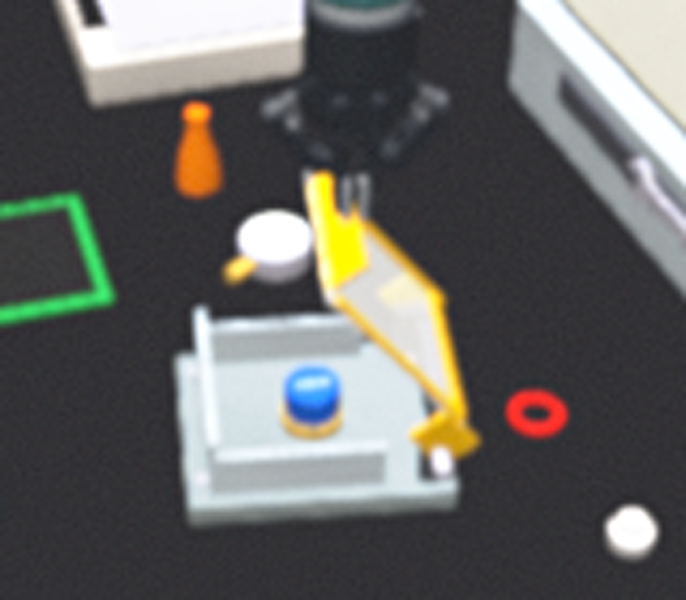

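The guard stands at about 0.9 rad, with the lip tip still in the fingers at (352,195). I'll release it and go straight up.

>>> arm_command:
  series: [20,0,0,0,0,45,0,0,0,0,60,0,0,0,0,60,0,0,0,0,60,0,0,0,0]

```text
clock: 4.83
eef_pos: [637.1, 112.2, 211.3]
tool_rot: [3.141, 0.0, 1.303]
force: [0.7, 0.5, -0.7]
width: 51.4
gripper_force: 0.0
```

>>> arm_command:
  series: [60,0,0,-2,0,60,0,0,-4,0,60,0,0,-6,0,60,0,0,-8,0,60,0,0,-8,0]

```text
clock: 5.25
eef_pos: [639.4, 112.0, 295.4]
tool_rot: [3.135, -0.003, 1.303]
force: [0.8, -0.6, 0.2]
width: 50.8
gripper_force: 0.0
```

```bash
python3 - <<'E'
from h import *
go([*st(-120),290],SY)
m=viewer.camera_model("wrist"); im,d=viewer.get_image("wrist"); 
np.savez("pics/w2.npz",im=im,d=d,mtx=m["mtx"],R=m["R"],t=m["t"])
im2,d2=viewer.get_image("side"); np.save("pics/s3d.npy",d2)
im3,d3=viewer.get_image("top")
v,u=np.mgrid[130:230,280:380]
for n,dd in (("top",d3),("side",d2)):
    v,u=np.mgrid[100:240,260:420]; P=w(n,np.c_[u.ravel(),v.ravel()],dd[v.ravel(),u.ravel()])
    c,s=np.cos(SY),np.sin(SY); q=P[:,:2]-SO; x=q@[c,s]; y=q@[-s,c]
    k=(abs(y)<70)&(P[:,2]>90)&(P[:,2]<230)&(x>-60)&(x<110)
    r=85-x[k]; h=P[k,2]-55; print(n,k.sum(),np.percentile(P[k,2],[5,50,95,99]))
    for lo in range(90,230,15):
        j=k&(P[:,2]>lo)&(P[:,2]<lo+15); 
        if j.sum(): print(lo+7, np.percentile(x[j],[5,25,50,75,95]).round())
cv2.imwrite("pics/s3.png",np.hstack([cv2.resize(im2[100:240,260:420],(400,350),interpolation=cv2.INTER_CUBIC),cv2.resize(im,(400,350)) ])[:,:,::-1])
E
```

```text
t 5.25 p [639.4 112.  295.4] j [-0.5   0.61  0.49  1.45 -0.3   1.15 -0.22] F [ 0.8 -0.6  0.2] w 50.8 gf 0.0
 go [np.float64(492.64403604515996), np.float64(150.35458537004763), 290] shift cm [ -0.18 -15.17   0.44] roll 0.3
top 137 [ 94.48053658 141.36723668 215.7965642  218.92950798]
97 [77. 79. 82. 85. 87.]
112 [67. 69. 72. 74. 77.]
127 [55. 57. 60. 63. 64.]
142 [43. 45. 48. 51. 52.]
157 [32. 35. 36. 39. 40.]
172 [19. 20. 24. 27. 30.]
187 [ 1.  7.  9. 13. 15.]
202 [-0.  2.  6. 11. 15.]
217 [14. 18. 21. 24. 26.]
side 723 [ 97.73104146 157.39149606 218.87522388 220.95117295]
97 [82. 85. 88. 91. 94.]
112 [70. 73. 75. 78. 81.]
127 [58. 61. 64. 66. 69.]
142 [45. 48. 51. 54. 57.]
157 [33. 37. 41. 42. 45.]
172 [22. 25. 28. 31. 34.]
187 [11. 14. 17. 20. 21.]
202 [ 1.  3.  7. 10. 13.]
217 [13. 17. 21. 24. 28.]
```

View pics/s3.png

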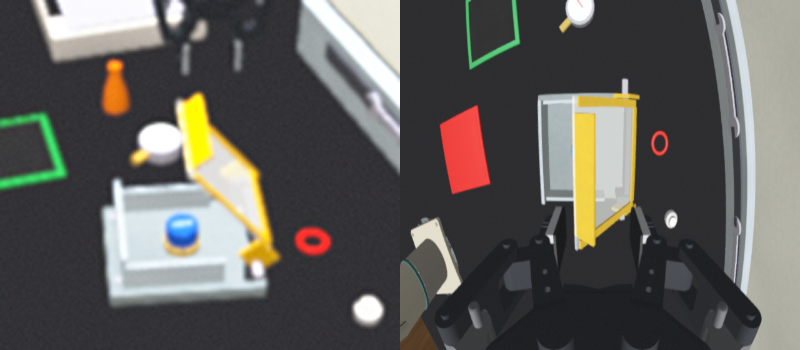

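Side crop: the guard stands by itself at about 0.9 rad, with its depth profile slope giving 0.91, and the gripper is clear above it. The cap is at (182,230), still on. Next I go in front of and below the edge with shut fingers and push +y (station +x).

>>> arm_command:
  series: [0,0,-2,0,0,0,0,-4,0,0,0,-0.1,-6,0,0,0,-0.2,-8,0,0,0,-0.2,-8,0,0]

```text
clock: 5.82
eef_pos: [554.8, 132.9, 289.7]
tool_rot: [-3.135, 0.001, 1.305]
force: [-0.3, 1.3, 0.0]
width: 0.1
gripper_force: 0.0
```

>>> arm_command:
  series: [0,0,0,2.5,0,0,0,0,5,0,0,0,0,7.5,0,0,0,0,10,0,0,0,0,12,0]

```text
clock: 6.23
eef_pos: [558.2, 131.2, 168.4]
tool_rot: [-3.139, 0.002, 1.303]
force: [0.1, -0.9, -0.2]
width: 0.1
gripper_force: 0.0
```

>>> arm_command:
  series: [0,0,0,0,0,0,0,1,0,0,0,0,2,0,0,0,0,3,0,0,0,0,4,0,0]

```text
clock: 6.65
eef_pos: [599.8, 120.6, 173.1]
tool_rot: [3.14, -0.001, 1.303]
force: [-3.9, 1.4, 4.1]
width: -0.1
gripper_force: 2.4
```

```bash
python3 - <<'E'
from h import *
go([*st(170),175],SY)
E
```

```text
t 6.65 p [599.8 120.6 173.1] j [-0.51  0.68  0.44  1.7  -0.36  0.84 -0.18] F [-3.9  1.4  4.1] w -0.1 gf 2.4
 go [np.float64(771.9042822693568), np.float64(72.16433739243254), 175] shift cm [-0.12 17.87 -0.16] roll 0.3
```

Contact with about 4 N. I'll keep pushing.

>>> arm_command:
  series: [0,0,1.2,0,0,0,0,2.4,0,0,0,0,3.6,0,0,0,0,4.8,0,0,0,0,6,0,0]

```text
clock: 7.07
eef_pos: [663.8, 103.4, 182.3]
tool_rot: [3.124, -0.006, 1.303]
force: [-4.8, -2.4, 39.4]
width: 0.1
gripper_force: 19.7
```

>>> arm_command:
  series: [0,0,1.2,0,0,0,0,2.4,0,0,0,0,3.6,0,0,0,0,4.8,0,0,0,0,6,0,0]

```text
clock: 7.48
eef_pos: [718.0, 88.0, 176.1]
tool_rot: [3.133, -0.002, 1.303]
force: [0.0, 0.9, -0.5]
width: 0.2
gripper_force: 0.3
```

>>> arm_command:
  series: [0,0,1.2,0,0,0,0,2.4,0,0,0,0,3.6,0,0,0,0,4.8,0,0,0,0,5.5,0,0]

```text
clock: 7.9
eef_pos: [769.6, 73.1, 173.4]
tool_rot: [3.137, -0.0, 1.303]
force: [0.4, -0.0, 0.1]
width: 0.1
gripper_force: 0.0
```

```bash
cat >> h.py <<'E'
def guard():
    im,dd=viewer.get_image("side"); v,u=np.mgrid[60:240,260:460]; P=w("side",np.c_[u.ravel(),v.ravel()],dd[v.ravel(),u.ravel()])
    c,s=np.cos(SY),np.sin(SY); q=P[:,:2]-SO; x=q@[c,s]; y=q@[-s,c]
    k=(abs(y+45)<25)&(P[:,2]>85)&(P[:,2]<200)&(x>70)&(x<240)
    if k.sum()<20: print("few",k.sum()); return im
    p=np.polyfit(P[k,2],x[k],1); print("guard angle",np.pi/2+np.arctan(p[0]),k.sum(),np.std(x[k]-np.polyval(p,P[k,2]))); return im
E
python3 - <<'E'
from h import *
go([*st(170),175],SY); im=guard()
cv2.imwrite("pics/s4.png",cv2.resize(im[80:240,260:440],(675,600),interpolation=cv2.INTER_CUBIC)[:,:,::-1])
E
```

```text
t 7.9 p [769.6  73.1 173.4] j [-0.32  0.91  0.43  1.17 -0.37  1.13 -0.16] F [ 0.4 -0.   0.1] w 0.1 gf 0.0
 go [np.float64(771.9042822693568), np.float64(72.16433739243254), 175] shift cm [-0.03  0.24 -0.16] roll 0.3
guard angle 2.1928172370745616 391 8.27751042257013
```

View pics/s4.png

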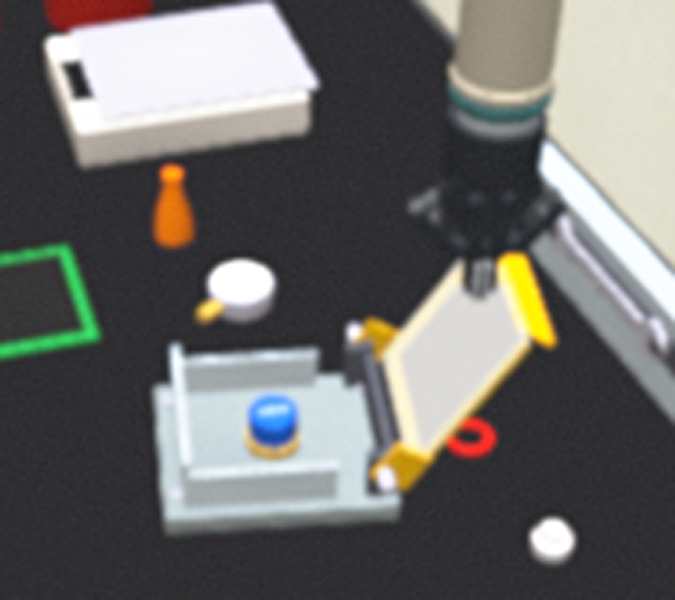

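The guard lies back on its rear stop, at about 2.19–2.27 rad with the fingers near it. The measured force is zero, and the cap is at (273,425), still on its port. I'll retract the gripper to above the cap.

>>> arm_command:
  series: [0,0,-2,0,0,0,0,-5,0,0,0,0,-9,0,0,50,0,-13,0,0,75,0,-16.7,0,0]

```text
clock: 8.37
eef_pos: [604.8, 119.0, 172.7]
tool_rot: [3.14, -0.001, 1.303]
force: [0.3, 0.8, -0.3]
width: 23.4
gripper_force: 0.0
```

>>> arm_command:
  series: [75,0,0,0,0,75,0,0,0,0,75,0,0,0,0,75,0,0,0,0,75,0,0,0,0]

```text
clock: 8.78
eef_pos: [607.5, 118.1, 171.8]
tool_rot: [3.139, -0.0, 1.302]
force: [0.5, 0.3, -0.9]
width: 64.2
gripper_force: 0.0
```

```bash
python3 - <<'E'
from h import *
im=guard()
go([*st(0),30],SY)
m=viewer.camera_model("wrist"); im,d=viewer.get_image("wrist")
np.savez("pics/w3.npz",im=im,d=d,mtx=m["mtx"],R=m["R"],t=m["t"]); cv2.imwrite("pics/w3.png",im[:,:,::-1])
hsv=cv2.cvtColor(im,cv2.COLOR_RGB2HSV)
b=((hsv[...,0]>100)&(hsv[...,0]<125)&(hsv[...,1]>110)&(hsv[...,2]>70)).astype(np.uint8)
n,l,s,c=cv2.connectedComponentsWithStats(b)
for i in range(1,n):
    if s[i,4]>200:
        ys,xs=np.where(l==i); dd=d[ys,xs]; P=wray(m,np.c_[xs,ys],58.); print(s[i],c[i].round(),np.median(dd),cv2.minEnclosingCircle(P[:,:2].astype(np.float32)))
E
```

```text
guard angle 2.3294907629904693 401 8.954513075417763
t 8.83 p [607.1 118.1 171.5] j [-0.5   0.69  0.44  1.68 -0.36  0.85 -0.18] F [ 0.5 -0.9 -0.3] w 63.9 gf 0.0
 go [np.float64(608.2), np.float64(118.0), 30] shift cm [ 0.02  0.09 14.15] roll 0.3
[ 294  167   50   51 1709] [318. 192.] 264.06528 ((608.4419555664062, 120.03598022460938), 22.45551300048828)
```

View pics/w3.png

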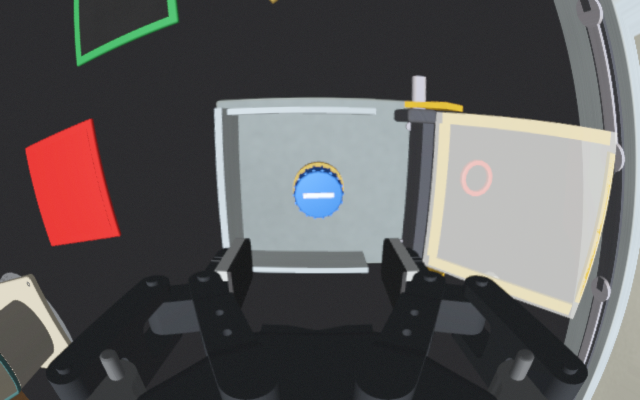

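The wrist view shows the open station with the guard back to the right. The blue cap is at (318,196), with its white line level and the fingers on either side. I'll descend and grip.

>>> arm_command:
  series: [75,0,0.1,3.5,0,75,0,0.1,7,0,75,0,0.1,10,0,75,0,0.1,12.5,0,75,0,0.1,13.8,0]

```text
clock: 9.3
eef_pos: [604.9, 118.0, 29.8]
tool_rot: [-3.137, 0.002, 1.303]
force: [-0.6, 0.9, -0.5]
width: 64.3
gripper_force: 0.0
```

>>> arm_command:
  series: [60,0,0,0,0,45,0,0,0,0,30,0,0,0,0,30,0,0,0,0,30,0,0,0,0]

```text
clock: 9.72
eef_pos: [607.9, 118.0, 34.2]
tool_rot: [3.139, -0.0, 1.303]
force: [3.6, -1.4, -7.7]
width: 39.6
gripper_force: 61.7
```

```bash
python3 -c "
from h import *
go([*st(0),33],SY)"
```

```text
t 9.72 p [607.9 118.   34.2] j [-0.44  0.87  0.33  1.75 -0.46  0.59 -0.1 ] F [ 3.6 -1.4 -7.7] w 39.6 gf 61.7
 go [np.float64(608.2), np.float64(118.0), 33] shift cm [0.01 0.03 0.12] roll 0.3
```

>>> arm_command:
  series: [30,0,0,-0.03,-7,30,0,0,-0.06,-14,30,0,0,-0.09,-21,30,0,0,-0.12,-28,30,0,0,-0.15,-35]

```text
clock: 10.13
eef_pos: [607.9, 117.2, 35.6]
tool_rot: [3.139, 0.002, 1.919]
force: [3.1, -2.3, -9.0]
width: 40.0
gripper_force: 61.6
```

>>> arm_command:
  series: [30,0,0,-0.03,-7,30,0,0,-0.06,-14,30,0,0,-0.09,-21,30,0,0,-0.12,-28,30,0,0,-0.15,-35]

```text
clock: 10.55
eef_pos: [608.1, 117.4, 37.1]
tool_rot: [3.141, 0.003, 2.53]
force: [4.1, -1.0, -8.8]
width: 40.3
gripper_force: 61.6
```

>>> arm_command:
  series: [30,0,0,-0.02,-5,30,0,0,-0.04,-10,30,0,0,-0.04,-10,50,0,0,-0.04,-10,75,0,0,-0.04,-10]

```text
clock: 10.97
eef_pos: [606.4, 118.9, 37.7]
tool_rot: [3.141, -0.0, 2.698]
force: [-0.5, 0.2, -0.0]
width: 53.3
gripper_force: 0.0
```

```bash
python3 -c "
from h import *
go([*st(0),33],SY)"
```

```text
t 10.97 p [606.4 118.9  37.7] j [-0.22  0.83 -0.02  1.75  0.03  0.56  0.86] F [-0.5  0.2 -0. ] w 53.3 gf 0.0
 go [np.float64(608.2), np.float64(118.0), 33] shift cm [-0.2  -0.01  0.47] roll 80.2
```

>>> arm_command:
  series: [75,-0.1,0,0,7,75,-0.1,0,0,14,75,-0.1,0,0,21,75,-0.1,0,0,28,75,-0.1,0,0,35]

```text
clock: 11.38
eef_pos: [607.2, 119.1, 37.6]
tool_rot: [3.141, -0.001, 2.082]
force: [-1.1, -0.0, -1.0]
width: 63.9
gripper_force: 0.0
```

>>> arm_command:
  series: [75,0,0,0,7,75,0,0,0,14,75,0,0,0,21,75,0,0,0,28,75,0,0,0,35]

```text
clock: 11.8
eef_pos: [607.2, 119.3, 37.6]
tool_rot: [-3.142, -0.001, 1.471]
force: [0.2, -0.5, 0.4]
width: 63.9
gripper_force: 0.0
```

>>> arm_command:
  series: [75,0,0,0,7,75,0,0,0,10,60,0,0,0,10,40,0,0,0,10,30,0,0,0,10]

```text
clock: 12.22
eef_pos: [608.0, 118.8, 37.7]
tool_rot: [3.14, -0.001, 1.305]
force: [0.4, 1.3, 4.7]
width: 40.1
gripper_force: 59.9
```

>>> arm_command:
  series: [30,0,0,0,0,30,0,0,0,0,30,0,0,0,0,30,0,0,0,0,30,0,0,0,0]

```text
clock: 12.63
eef_pos: [608.0, 118.8, 37.6]
tool_rot: [3.141, -0.002, 1.304]
force: [-0.7, 0.1, 5.8]
width: 40.0
gripper_force: 60.0
```

```bash
python3 -c "
from h import *
go([*st(0),33],SY)"
```

```text
t 12.63 p [608.  118.8  37.6] j [-0.44  0.87  0.33  1.75 -0.46  0.6  -0.1 ] F [-0.7  0.1  5.8] w 40.0 gf 60.0
 go [np.float64(608.2), np.float64(118.0), 33] shift cm [-0.07  0.04  0.46] roll 0.3
```

>>> arm_command:
  series: [30,0,0,-0.03,-7,30,0,0,-0.06,-14,30,0,0,-0.09,-21,30,0,0,-0.12,-28,30,0,0,-0.15,-35]

```text
clock: 13.05
eef_pos: [607.7, 118.3, 39.1]
tool_rot: [3.141, -0.0, 1.92]
force: [-1.3, -0.3, 5.3]
width: 40.4
gripper_force: 59.9
```

>>> arm_command:
  series: [30,0,0,-0.03,-7,30,0,0,-0.06,-14,30,0,0,-0.09,-21,30,0,0,-0.12,-28,30,0,0,-0.15,-35]

```text
clock: 13.47
eef_pos: [607.7, 117.8, 40.5]
tool_rot: [3.141, 0.0, 2.531]
force: [-1.7, -0.5, 5.8]
width: 40.0
gripper_force: 59.9
```

>>> arm_command:
  series: [30,0,0,-0.02,-5,30,0,0,-0.04,-10,30,0,0,-0.06,-14,30,0,0,-0.06,-14,30,0,0,-0.06,-14]

```text
clock: 13.88
eef_pos: [607.8, 117.6, 41.1]
tool_rot: [3.141, 0.001, 2.769]
force: [-0.3, -0.3, 5.9]
width: 40.4
gripper_force: 60.1
```

>>> arm_command:
  series: [30,0,0,-0.1,0,30,0,0,-0.2,0,30,0,0,-0.4,0,30,0,0,-0.6,0,30,0,0,-0.8,0]

```text
clock: 14.3
eef_pos: [607.1, 118.2, 48.2]
tool_rot: [-3.141, -0.001, 2.77]
force: [0.5, -0.2, -0.0]
width: 40.1
gripper_force: 60.5
```

>>> arm_command:
  series: [30,0,0,-2,0,30,0,0,-4.5,0,30,0,0,-7,0,30,0,0,-9.5,0,30,0,0,-11,0]

```text
clock: 14.72
eef_pos: [608.2, 118.4, 161.0]
tool_rot: [3.14, 0.002, 2.77]
force: [0.4, -0.3, -1.6]
width: 40.4
gripper_force: 61.0
```

```bash
python3 - <<'E'
from h import *
go([443.8,408.4,159],None)
im=guard(); cv2.imwrite("pics/s5.png",cv2.resize(im[60:240,220:440],(733,600),interpolation=cv2.INTER_CUBIC)[:,:,::-1])
E
```

```text
t 14.72 p [608.2 118.4 161. ] j [-0.21  0.66 -0.05  1.68  0.04  0.8   0.92] F [ 0.4 -0.3 -1.6] w 40.4 gf 61.0
 go [443.8, 408.4, 159] shift cm [25.86 21.03  0.18] roll None
guard angle 2.3340457923592046 399 8.714342533602842
```

View pics/s5.png

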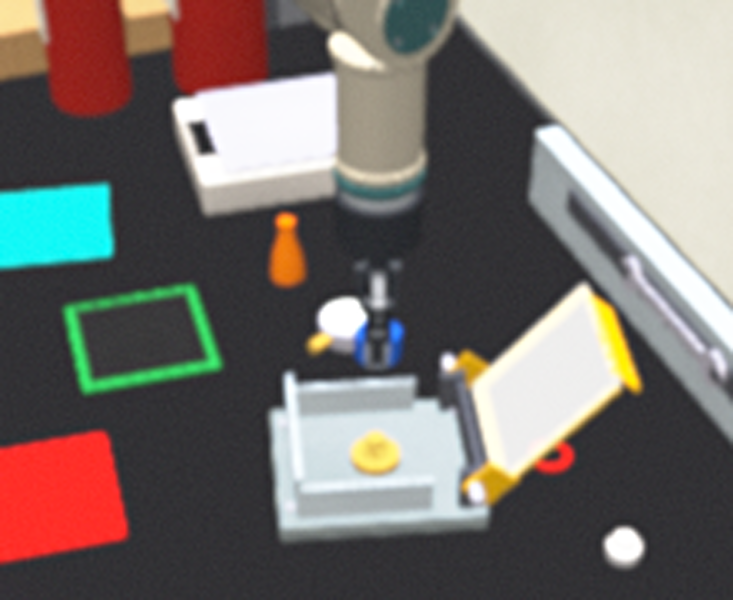

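The cap is in the fingers at (380,345) above the bare brass post (375,455), and the guard is on its stop. Next it goes to the green-edged mat.

>>> arm_command:
  series: [30,2,1.6,0,0,30,5,4,0,0,30,8,6.5,0,0,30,11,9,0,0,30,14,11.4,0,0]

```text
clock: 15.18
eef_pos: [517.0, 276.5, 157.8]
tool_rot: [-3.141, -0.001, 2.769]
force: [1.6, 0.5, -1.0]
width: 40.2
gripper_force: 61.1
```

>>> arm_command:
  series: [30,3,2.4,0,0,30,6,4.9,0,0,30,9,7.3,0,0,30,11,9,0,0,30,11.9,9.6,0,0]

```text
clock: 15.6
eef_pos: [438.3, 413.2, 157.7]
tool_rot: [3.14, -0.003, 2.777]
force: [0.6, 0.7, -0.9]
width: 40.4
gripper_force: 61.1
```

```bash
python3 -c "
from h import *
go([443.8,408.4,13],None)"
```

```text
t 15.6 p [438.3 413.2 157.7] j [-0.79  0.65 -0.02  1.73  0.01  0.77  0.39] F [ 0.6  0.7 -0.9] w 40.4 gf 61.1
 go [443.8, 408.4, 13] shift cm [-0.73 -0.27 14.47] roll None
```

>>> arm_command:
  series: [30,-0.1,0,3,0,30,-0.2,0,6,0,30,-0.3,-0.1,9,0,30,-0.3,-0.1,11.5,0,30,-0.3,-0.1,13,0]

```text
clock: 16.02
eef_pos: [444.1, 403.1, 25.0]
tool_rot: [-3.136, -0.001, 2.768]
force: [-0.1, -0.8, -0.7]
width: 40.3
gripper_force: 61.1
```

>>> arm_command:
  series: [30,0,0,0.1,0,30,0,0,0.3,0,30,0,0,0.6,0,30,0,0,0.9,0,30,0,0,1,0]

```text
clock: 16.43
eef_pos: [445.5, 406.2, 19.0]
tool_rot: [3.14, 0.001, 2.769]
force: [-0.5, -0.1, -0.9]
width: 39.9
gripper_force: 61.1
```

>>> arm_command:
  series: [30,0,0,0.1,0,30,0,0,0.1,0,30,0,0,0.1,0,30,0,0,0.1,0,30,0,0,0.1,0]

```text
clock: 16.85
eef_pos: [445.1, 406.0, 17.5]
tool_rot: [3.141, 0.0, 2.769]
force: [0.3, -0.7, -0.9]
width: 40.1
gripper_force: 61.1
```

Now slowly, 2 mm a row, feeling for contact.

>>> arm_command:
  series: [30,0,0,0.1,0,30,0,0,0.2,0,30,0,0,0.3,0,30,0,0,0.4,0,30,0,0,0.4,0]

```text
clock: 17.27
eef_pos: [444.8, 405.8, 13.0]
tool_rot: [-3.141, -0.0, 2.769]
force: [0.5, -0.4, -0.7]
width: 40.0
gripper_force: 61.1
```

>>> arm_command:
  series: [30,0,0,0.1,0,30,0,0,0.2,0,30,0,0,0.2,0,30,0,0,0.2,0,30,0,0,0.2,0]

```text
clock: 17.68
eef_pos: [444.9, 406.0, 11.6]
tool_rot: [3.141, -0.0, 2.769]
force: [-0.9, -1.0, 3.9]
width: 40.2
gripper_force: 61.4
```

Contact shows as +3.9 N. I'll release, then go up.

>>> arm_command:
  series: [45,0,0,0,0,60,0,0,0,0,75,0,0,0,0,75,0,0,0,0,75,0,0,0,0]

```text
clock: 18.1
eef_pos: [445.0, 405.8, 11.1]
tool_rot: [-3.141, -0.0, 2.769]
force: [-0.9, 0.5, 0.7]
width: 64.0
gripper_force: 0.0
```

>>> arm_command:
  series: [75,0,0,-2,0,75,0,0,-5,0,75,0,0,-9,0,75,0,0,-13,0,75,0,0,-16,0]

```text
clock: 18.52
eef_pos: [445.6, 406.4, 174.3]
tool_rot: [3.139, 0.001, 2.769]
force: [0.4, 0.1, 0.0]
width: 63.7
gripper_force: 0.0
```

>>> arm_command:
  series: [75,0,0,-1,0,75,0,0,-2,0,75,0,0,-2,0,75,0,0,-2,0,75,0,0,-2,0]

```text
clock: 18.93
eef_pos: [444.1, 405.1, 189.5]
tool_rot: [-3.139, -0.001, 2.769]
force: [-0.1, -0.4, -0.0]
width: 64.1
gripper_force: 0.0
```

```bash
python3 - <<'E'
from h import *
im=guard(); go([443.8,408.4,13],None)
m=viewer.camera_model("wrist"); wi,d=viewer.get_image("wrist")
cv2.imwrite("pics/s6.png",np.hstack([cv2.resize(im[100:240,200:420],(400,255),interpolation=cv2.INTER_CUBIC),cv2.resize(wi,(400,255))])[:,:,::-1])
hsv=cv2.cvtColor(wi,cv2.COLOR_RGB2HSV); b=(hsv[...,0]>100)&(hsv[...,0]<125)&(hsv[...,1]>110)&(hsv[...,2]>70); ys,xs=np.where(b)
k=(abs(ys-np.median(ys))<40)&(abs(xs-np.median(xs))<40);print(cv2.minEnclosingCircle(wray(m,np.c_[xs,ys][k],34.)[:,:2].astype(np.float32)))
E
```

```text
guard angle 2.3305241302189916 397 8.23310660075977
t 18.98 p [444.1 405.1 189.4] j [-0.77  0.61 -0.02  1.7   0.01  0.84  0.4 ] F [ 0.7  0.8 -0.5] w 64.0 gf 0.0
 go [443.8, 408.4, 13] shift cm [ 0.12  0.35 17.64] roll None
((443.3782653808594, 406.4751281738281), 23.690454483032227)
```

View pics/s6.png

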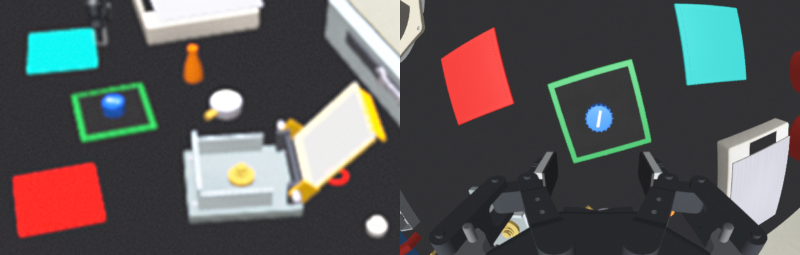

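The cap stands upright in the middle of the green-edged mat, at (113,103) in the side crop and (600,118) in the wrist view. The guard is open and the gripper is clear, so I'll hand in the job.

```bash
python3 -c "
from cell import workorder
print(workorder.finish_job())"
```

```text
the job is handed in; nothing more can be done
None
```

I handed the job in at about 19 s of the 69 s allowed, with no verdict returned: the guard rests open on its rear stop, the blue cap stands upright near the middle of the green-edged mat, and the gripper is clear.

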